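# Lay the tall whisk blank down into the corner of its jig

## Robot

A 6-joint arm with a two-finger parallel gripper is mounted at the origin on the work surface. World frame = base frame: x ahead of the robot, y to its left, z up, the work surface at z = 0. Lengths are in m, angles in rad, forces in N, time in s.
With the tool pointing down it reaches from about 0.375 to 0.9 m from the base axis. Payload 3.1 kg.
Tool frame: the origin (TCP) lies at the very end of the fingers, on their centre line; the grasp point (between the pads) lies 19 mm behind it (hold_point_z is the distance from the TCP to the grasp point, in m); x points along the fingers, y is the direction in which the jaws open and shut, and the axes are right-handed (so a half turn about x gives the same grasp; the last joint's range is limited). The gripper opens to 87 mm and grips with 3 to 60 N. Pads are 19 mm wide; open, the fingers measure 117 mm over their backs; the gripper's body (75 mm by 190 mm) begins 51 mm behind the grasp point.
Start: joints at [-1.353, 0.527, 1.433, -0, 1.181, -0.178], TCP at [0.241, -0.577, 0.223] pointing down, gripper open.
Joint ranges: [-3.08, 3.08], [-0.75, 2.2], [0.22, 2.44], [-1.43, 4.57], [0, 2.65], [-2.85, 2.85]. Speed limits (rad/s): [2.79, 2.79, 3.14, 3.14, 3.14, 3.14].

## Interface

Orientations are given as a unit quaternion [x, y, z, w].
In Python, from rig import * gives the robot as it stands.
- The arm moves only by the tool send_rows, never from a script. Its argument "steps" is a list that holds one entry, the list of rows, each a list of 6 numbers: the shift along the tool's x, y, z in cm, then the turn, a rotation vector about the tool's x, y, z in units of 6 degrees (1.0 is 6 degrees). In form: [[[x, y, z, wx, wy, wz], ...]]. A call has 1 to 8 rows; each row shifts and turns the pose as measured when the row begins, along the tool's axes as they then stand; what a row does not reach is not made up. A row lasts 1/12 s, in which the tool goes at most 41.7 mm and 7.16 degrees, less where a joint would pass 70% of its speed; a pose out of reach is approached as far as the arm can. A call is refused whole if a number of a shift passes 4.17 or a number of a turn 1, either way. A call with a gripper value outside its range is refused whole. "gripper" is the closure, from 0 (fully open) to 1 (shut), set as the call begins (left out, the last holds). The fingers move at their own pace and stop on an object; "force" is the grip in N (left out, the last holds). Time passes only in rows, so rows that do not move let the fingers close. It gives the time, the measured TCP pose, the force and the opening at its end, in the units of the state.
- get_obs(): the state, without advancing time (a new reading comes with each control period).
- camera(name): name is "scene" or "top"; returns (picture, depth): 420x560x3 uint8, red, green, blue; 420x560 float32, m along the optical axis (not along the pixel's ray), 0 where there is no reading.
- camera_params(name): a dict with "intrinsics" (3x3 intrinsics, pixels), "position" and "attitude" of the camera in the world. Camera axes: x right, y down, z forward; pixel columns grow to the right and rows downward; lengths in m; the calibration is good to about 2 mm. A picture is of the moment at which its call begins. camera_params takes no time and is no camera call.
- hand_in(): hands the job in, once; it reports no verdict.
The state is a dict: "time": time; "q": joint angles; "joint_velocities": joint speeds; "joint_torque": joint torques, N m; "position": TCP position; "tool_rot": TCP orientation; "ft_force": force on the tool from outside, world axes, zero at the start; "moment": the same for the moment, N m; "grip_width": finger opening in m.
Only numpy, scipy, OpenCV 4.12 (cv2) and the standard library are available. Lean on these libraries where they do the work, as an engineer would, in place of code of your own. Each camera call takes 0.05 s, during which the arm holds its last target.

## Task

Three square wooden blanks are stood on end at the carving bench. Push the tallest one, which stands on the dark wooden jig board, over onto its side so that its top falls towards the end stop, then push it along the board until it lies flat with its long side snug along the fence and its top end snug against the end stop. Only push it with the fingers, never lift it off the board, leave the other things where they are, and finish with the hand clear of it.

Things in the scene. Friction and masses are not known exactly. Their poses are not given: they have to be found in the camera images.
- jig: Dark wooden jig board fixed to the bench, 180 (x) x 340 (y) x 20 mm high (its top face is 20 mm above the bench). Origin: centre of its underside, at bench height. A plain aluminium fence is fixed along the board's whole +x edge (the side away from the robot): it stands 22 mm above the board top, and its inner face, looking to -x, is at x = +60 mm in this frame. Own y axis runs along the fence, z is up. The frame is turned at most about 0.4 rad from the world's.
- stop: End stop: plain aluminium bar 100 (x) x 24 (y) x 22 mm high, fixed crosswise on the board near its +y end, at a different place each time, parallel to the jig's x axis. Origin: centre of its underside, on the board top (20 mm above the bench). Its inner face, looking to the jig's -y, is at y = -12 mm in this frame.
- blank: The tallest blank: plain light wood, square, 45 x 45 x 130 mm, mass about 0.12 to 0.24 kg, standing loose on the jig board near its -y end, 20 to 55 mm from the fence, with free board between it and the end stop. Origin: centre of its lower end face; z runs along its length to its top end (up at the start); x and y are square to its side faces and at the start within 0.15 rad of the jig's x and y.
- blank_mid (a point): Centre of the tall blank (65 mm from either end): 85 mm above the bench when standing on the board, 42.5 mm when lying on it.
- blank_top (a point): Centre of the tall blank's top end face (130 mm from its foot).
- short_a: Short blank, light wood, 45 x 45 x 70 mm, stood on end on the bench near the jig. To be left alone. Origin: centre of its lower face.
- short_b: Shortest blank, light wood, 45 x 45 x 55 mm, stood on end on the bench near the jig. To be left alone. Origin: centre of its lower face.
- offcut: Flat light-wood offcut 90 x 30 x 18 mm lying on the bench on the robot's side of the jig. To be left alone. Origin: centre of its underside.
- mallet: Wooden mallet lying on the left of the bench, head 70 x 110 x 70 mm, handle 180 mm long to its -x. To be left alone. Origin: centre of the head's underside.
- whisk: Finished wooden hand whisk, a thin stick 220 mm long with a notched head 40 mm across, lying on the right of the bench. To be left alone. Origin: on the bench under the middle of the stick.
- jar: Closed white glue jar, 64 mm across, 85 mm high, to the left beyond the jig. To be left alone. Origin: centre of its underside.
- chisel: Small hand tool with a wooden handle and a steel blade, lying at the far right of the bench. To be left alone. Origin: on the bench under the tool.
Mind the look-alikes: they are no part of the job. What is shaped like the blank but purple or yellow is not meant.

How it is judged:
On the way:
1. the tall blank has been tipped onto its side on the board, its top towards the end stop (angle between blank's own z axis and vertical between 1.52 and 1.62 rad and height (world z) of blank_mid between 0.038 and 0.047 m and y of blank_top in the frame of jig above -0.03 m and y of blank in the frame of stop below -0.13 m), for 0.2 s.
At the end, for the whole second after the job is handed in: The tall blank lies flat on the jig board at rest, parallel to the fence within 0.045 rad, its long side within 4 mm of the fence's inner face and its top end within 4 mm of the end stop's inner face (angle between blank's own z axis and vertical between 1.52 and 1.62 rad and height (world z) of blank_mid between 0.038 and 0.047 m and x of blank_mid in the frame of jig between 0.0335 and 0.0395 m and angle between the z axis of blank and the y axis of jig, either way round below 0.045 rad and y of blank_top in the frame of stop between -0.016 and -0.01 m and linear speed of blank below 0.01 m/s and angular speed of blank below 0.1 rad/s); the robot touches nothing.
It fails at once if the tall blank is lifted off the board (height (world z) of blank_mid above 0.102 m or (angle between blank's own z axis and vertical above 1.3 rad and height (world z) of blank_mid above 0.075 m) or (angle between blank's own z axis and vertical below 0.1 rad and height (world z) of blank above 0.035 m)).
It fails at once if one of the other loose things is moved by more than 15 mm or knocked over (distance of any of short_a, short_b, offcut, mallet, whisk, jar, chisel from where it was at the start of the episode above 0.015 m or angle between any of short_a, short_b, offcut, mallet, whisk, jar, chisel's own z axis and vertical above 0.35 rad).
It also fails if it takes over 51 s, if anything falls off the work surface, if the arm or the gripper's body presses on something with over 40 N, if the wrist force passes 120 N, or if a joint passes its speed limit or range.

## Working session

There is one attempt and no reset: what is moved stays moved. The work goes in short steps, Python scripts to look and compute and a tool call to move; the robot and the scene stay as the last step left them, time stands still between calls to the robot, and variables do not carry over. Pictures are saved under pics/ and viewed, and the job is handed in when it is done.

Besides the shell and the picture viewer there is one more tool, called after "Call:" as name(argument=value, ...) on one line, values as JSON. send_rows: Moves the arm, as the interface text tells. Its arguments: {"type":"object","properties":{"steps":{"type":"array"},"gripper":{"type":"number"},"force":{"type":"number"}},"required":["steps"]}

```bash
ls; mkdir -p pics; python3 - <<'E'
from rig import *
import cv2,numpy as np
o=get_obs();print(o)
for n in("scene","top"):
    p,d=camera(n);cv2.imwrite(f"pics/{n}0.png",p[...,::-1]);np.save(f"pics/{n}0d.npy",d);np.save(f"pics/{n}0p.npy",p)
    print(n,camera_params(n))
E
```

```text
pics
{'time': 0.0, 'q': array([-1.35349284e+00,  5.28469853e-01,  1.43386840e+00,  1.70872438e-05,
        1.18140443e+00, -1.78513274e-01]), 'joint_velocities': array([ 0.0011826 ,  0.00079076, -0.00132607,  0.00174448, -0.0014111 ,
        0.00078667]), 'joint_torque': array([-2.01162334e-04, -4.40045035e+01, -1.76589310e+01,  6.32855552e-02,
        5.84521727e-02, -1.53975193e-04]), 'position': array([ 0.2408432 , -0.57595482,  0.22158016]), 'tool_rot': array([-0.69329493, -0.13978839,  0.69331325, -0.13826816]), 'ft_force': array([-0.05275233, -0.18265352,  0.41912191]), 'moment': array([-0.04071468, -0.0424567 ,  0.00257069]), 'grip_width': 0.08706353071676366}
scene {'intrinsics': array([[428.79620412,   0.        , 277.76914612],
       [  0.        , 428.79620412, 212.12218576],
       [  0.        ,   0.        ,   1.        ]]), 'position': array([0.97784958, 0.52308064, 1.08242279]), 'attitude': array([ 0.29938531,  0.89905241, -0.30277928, -0.10197007])}
top {'intrinsics': array([[508.04540296,   0.        , 278.61490299],
       [  0.        , 508.04540296, 212.3108539 ],
       [  0.        ,   0.        ,   1.        ]]), 'position': array([ 0.46340964, -0.03902532,  1.63801324]), 'attitude': array([-0.70030091,  0.71341513, -0.01796781,  0.017165  ])}
```

View pics/scene0.png

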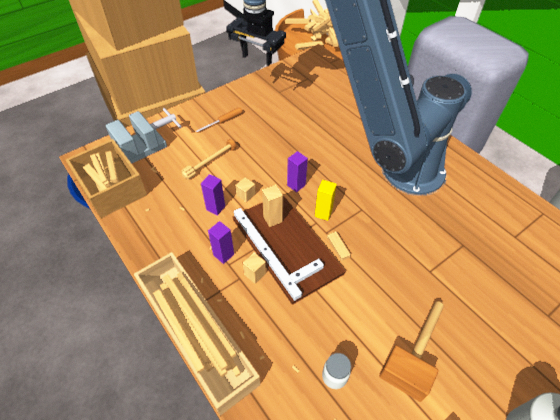

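View pics/top0.png

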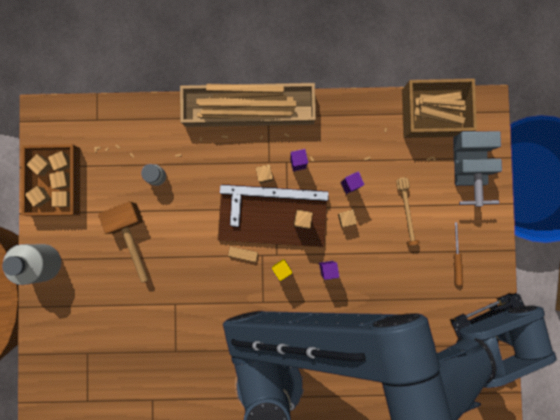

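The candidates in the top view are light wood at (303,219) on the board, (264,173) and (347,217) on the bench, plus purple and yellow look-alikes. The one at (303,219) fits: light wood, tallest, and on the dark board. I'll confirm with a crop and measure.

```bash
cat > h.py <<'E'
from rig import *
import cv2,numpy as np
from scipy.spatial.transform import Rotation as R
def cloud(n,d):
    c=camera_params(n);K=c["intrinsics"];v,u=np.mgrid[:420,:560]
    P=np.stack([(u-K[0,2])/K[0,0]*d,(v-K[1,2])/K[1,1]*d,d],-1)
    return P@R.from_quat(c["attitude"]).as_matrix().T+c["position"]
def proj(n,X):
    c=camera_params(n);K=c["intrinsics"];p=(np.atleast_2d(X)-c["position"])@R.from_quat(c["attitude"]).as_matrix()
    return (p/p[:,2:])@K.T
E
python3 - <<'E'
from h import *
for n,(u0,v0,u1,v1) in dict(top=(205,140,365,285),scene=(190,140,350,310)).items():
    p=np.load(f"pics/{n}0p.npy");d=np.load(f"pics/{n}0d.npy");P=cloud(n,d)
    cv2.imwrite(f"pics/crop_{n}.png",cv2.resize(p[v0:v1,u0:u1,::-1],None,fx=3.5,fy=3.5,interpolation=cv2.INTER_CUBIC))
    hsv=cv2.cvtColor(p,cv2.COLOR_RGB2HSV)
    Z=P[...,2];ok=(d>0)
    reg=np.zeros(Z.shape,bool);reg[v0:v1,u0:u1]=1
    print(n,"bench z",np.median(Z[reg&(Z<.012)]))
    for lo,hi in((.013,.0165+.012),(.034,.048),(.05,.06),(.065,.075),(.13,.16)):
        m=(reg&ok&(Z>lo)&(Z<hi)).astype(np.uint8)
        k,l,s,c=cv2.connectedComponentsWithStats(m)
        for i in range(1,k):
            if s[i,4]>40:
                X=P[l==i];r=cv2.minAreaRect((X[:,:2]*1000).astype(np.float32))
                print(lo,hi,"px",c[i].round(),s[i,4],"z",np.median(X[:,2]).round(4),"rect mm",np.round(r[0],1),np.round(r[1],1),round(r[2],1))
E
```

```text
top bench z 5.056283987325827e-05
0.013 0.0285 px [250. 186.] 70 z 0.0196 rect mm [628.3  48. ] [185.    4.6] 85.0
0.013 0.0285 px [303. 190.] 54 z 0.0187 rect mm [ 614.7 -122.1] [143.5   4.1] 85.3
0.013 0.0285 px [272. 221.] 4319 z 0.0201 rect mm [520.  -19.5] [339.8 150.6] 85.2
0.013 0.0285 px [242. 254.] 234 z 0.018 rect mm [413.5  76.1] [89.5 29.8] 77.0
0.034 0.048 px [265. 196.] 1014 z 0.0417 rect mm [564.7 -25.8] [338.2 123.5] 88.9
0.05 0.06 px [347. 218.] 169 z 0.0552 rect mm [ 519.9 -255.7] [43.9 44.9] 12.8
0.065 0.075 px [264. 173.] 177 z 0.0695 rect mm [665.    2.6] [44.9 44.5] 10.2
0.13 0.16 px [299. 157.] 120 z 0.1325 rect mm [ 701.2 -105.2] [45.4 43.5] 11.2
0.13 0.16 px [352. 182.] 66 z 0.1326 rect mm [ 624.3 -260.7] [43.1 27.4] 22.4
0.13 0.16 px [303. 219.] 237 z 0.1494 rect mm [ 516.9 -112.3] [45.1 44.8] 79.1
0.13 0.16 px [281. 271.] 81 z 0.132 rect mm [365.7 -46. ] [43.4 41.3] 35.8
0.13 0.16 px [332. 271.] 82 z 0.1323 rect mm [ 362.9 -193.8] [42.  35.8] 6.1
scene bench z -0.0019628397112168017
0.013 0.0285 px [212. 158.] 224 z 0.0217 rect mm [ 537.  -440.2] [201.6  40
[... 1298 characters left out ...]
44. 185.] 132 z 0.0525 rect mm [ 526.  -252.5] [45.3 47.7] 15.1
0.05 0.06 px [222. 249.] 42 z 0.0546 rect mm [713.5 -89.9] [30.8 59.5] 59.0
0.05 0.06 px [192. 305.] 49 z 0.053 rect mm [866.    3.8] [36.2 14.2] 86.9
0.065 0.075 px [296. 174.] 45 z 0.0693 rect mm [ 374.5 -176.6] [32.1 61.1] 55.8
0.065 0.075 px [213. 198.] 44 z 0.0704 rect mm [ 637.6 -252.8] [33.  60.2] 69.7
0.065 0.075 px [272. 214.] 41 z 0.0698 rect mm [ 533.7 -100.3] [28.7 57. ] 36.9
0.065 0.075 px [253. 262.] 228 z 0.0684 rect mm [668.9   5.3] [46.2 46.6] 9.6
0.065 0.075 px [200. 295.] 111 z 0.0686 rect mm [8.374e+02 1.000e-01] [104.1   8. ] 89.6
0.13 0.16 px [272. 194.] 267 z 0.1475 rect mm [ 520.9 -110.9] [49.8 47. ] 79.5
```

View pics/crop_top.png

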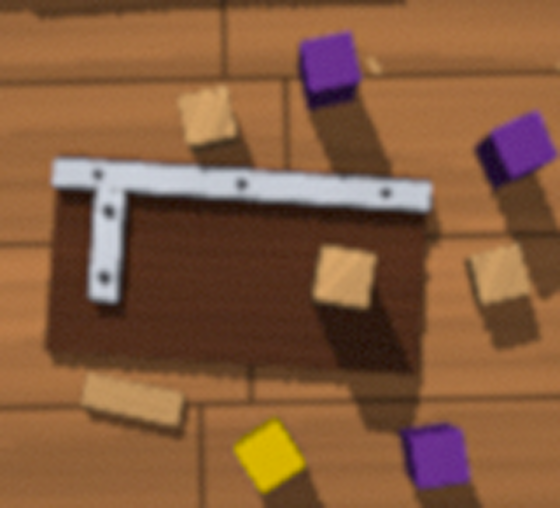

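View pics/crop_scene.png

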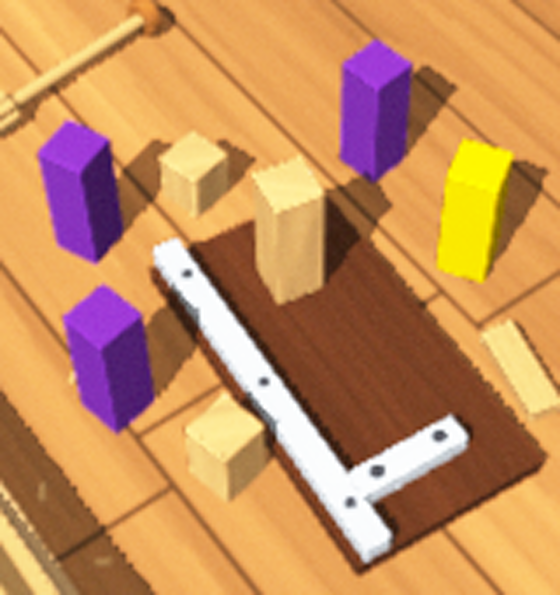

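The crop confirms it. The light block on the dark board, with its top at z≈0.149, is the tall blank. The two light ones with tops at 0.055 and 0.070 are the shorts, and the decoys are coloured. Next I'll refine the jig and stop frame and work out the moves.

```bash
cat >> h.py <<'E'
def tellgo(target,jaw=None):
    o=get_obs();M=R.from_quat(o["tool_rot"]).as_matrix();p=o["position"]
    print("t",round(o["time"],2),"pos",p.round(4),"x",M[:,0].round(3),"y",M[:,1].round(3),"F",o["ft_force"].round(1),"w",round(o["grip_width"],3))
    if target is not None:
        print("tool delta cm",((np.array(target)-p)@M*100).round(2))
    if jaw is not None:
        # desired: tool x down, y = jaw (or minus)
        for s in(1,-1):
            y=s*np.array([*jaw,0.]);y/=np.linalg.norm(y);x=np.array([0,0,-1.]);D=np.stack([x,y,np.cross(x,y)],1)
            print("rotvec tool /6deg",s,np.degrees(R.from_matrix(M.T@D).as_rotvec()/6).round(2))
E
python3 - <<'E'
from h import *
for n in("top","scene"):
    d=np.load(f"pics/{n}0d.npy");P=cloud(n,d)
    off=0.002 if n=="scene" else 0
    Z=P[...,2]+off
    b=np.load(f"pics/{n}0p.npy")
    r=np.array([.535,-.0208]);a=np.radians(-4.8);ex=np.array([np.cos(a),np.sin(a)]);ey=np.array([-ex[1],ex[0]])
    J=np.stack([(P[...,:2]-r)@ex,(P[...,:2]-r)@ey,Z],-1)
    m=(abs(Z-.042)<.004)&(abs(J[...,0])<.13)&(abs(J[...,1])<.19)
    # fence inner edge, per y
    Q=J[m]
    xs=[];
    for y in np.arange(-.16,.165,.006):
        q=Q[(abs(Q[:,1]-y)<.003)&(Q[:,0]>.045)]
        if len(q)>3: xs.append((y,q[:,0].min(),q[:,0].max()))
    xs=np.array(xs);k=(xs[:,1]>.05)
    print(n,"fence inner x",np.polyfit(xs[k,0],xs[k,1],1).round(4),"outer",np.polyfit(xs[k,0],xs[k,2],1).round(4))
    q=Q[(Q[:,0]<.05)&(Q[:,0]>-.07)&(Q[:,1]>0)]
    print("stop y range",np.percentile(q[:,1],[1,5,50,95,99]).round(4),"x",q[:,0].min().round(3),q[:,0].max().round(3))
    B=J[(abs(Z-.02)<.003)&(abs(J[...,0])<.13)&(abs(J[...,1])<.19)]
    print("board y",B[:,1].min(),B[:,1].max(),"x",B[:,0].min(),B[:,0].max())
    T=J[(abs(Z-.15)<.006)&(abs(J[...,0])<.06)&(abs(J[...,1])<.15)]
    print("blank top",T[:,:2].mean(0).round(4))
tellgo([.505,-.22,.2],[.084,.996])
E
```

```text
top fence inner x [0.0012 0.0609] outer [0.0071 0.0825]
stop y range [0.1063 0.1071 0.118  0.1283 0.1297] x -0.04 0.05
board y -0.16951443978444866 0.1698917987603503 x -0.1299706692612822 0.10860479616903486
blank top [-0.0103 -0.0928]
scene fence inner x [0.0005 0.0648] outer [0.0198 0.0894]
stop y range [0.1081 0.1092 0.1209 0.1319 0.1328] x -0.036 0.05
board y -0.18950970450530666 0.17414231941545905 x -0.12988832711639037 0.12889716691373726
blank top [-0.0054 -0.0894]
t 0.1 pos [ 0.2409 -0.576   0.2217] x [-0.     0.002 -1.   ] y [ 0.386 -0.923 -0.002] F [ 0.8  0.2 -1.1] w 0.087
tool delta cm [  2.22 -22.66 -38.1 ]
rotvec tool /6deg 1 [-25.42  -0.03   0.  ]
rotvec tool /6deg -1 [4.58 0.   0.02]
```

Call:
send_rows(steps=[[[0,0,0,0.95,0,0],[0,0,0,0.95,0,0],[0,0,0,0.95,0,0],[0,0,0,0.95,0,0],[0,0,0,0.78,0,0]]], gripper=1)

```text
time: 0.52
position: [0.2403, -0.5738, 0.2186]
tool_rot: [-0.705, 0.034, 0.707, 0.04]
ft_force: [-0.1, 0.3, 0.2]
grip_width: 0.0614
```

```bash
python3 -c "
from h import *
tellgo([.513,-.1745,.2],[.084,.996])"
```

```text
t 0.52 pos [ 0.2403 -0.5738  0.2186] x [-0.002  0.009 -1.   ] y [-0.105 -0.994 -0.008] F [-0.1  0.3  0.2] w 0.061
tool delta cm [  2.15 -42.56 -22.93]
rotvec tool /6deg 1 [29.8   0.12 -0.04]
rotvec tool /6deg -1 [-0.2   0.03  0.08]
```

Call:
send_rows(steps=[[[0,-3.5,-1.9,-0.1,0,0],[0,-3.5,-1.9,-0.1,0,0],[0,-3.5,-1.9,0,0,0],[0,-3.5,-1.9,0,0,0],[0,-3.5,-1.9,0,0,0],[0,-3.5,-1.9,0,0,0],[0,-3.5,-1.9,0,0,0],[0,-3.5,-1.9,0,0,0]]])

```text
time: 1.18
position: [0.4183, -0.3073, 0.2154]
tool_rot: [-0.704, 0.034, 0.708, 0.039]
ft_force: [0.3, -0.4, 0.5]
grip_width: 0.0078
```

```bash
python3 -c "
from h import *
tellgo([.513,-.1745,.2],[.084,.996])"
```

```text
t 1.18 pos [ 0.4183 -0.3073  0.2154] x [-0.005  0.007 -1.   ] y [-0.103 -0.995 -0.006] F [ 0.3 -0.4  0.5] w 0.008
tool delta cm [  1.58 -14.18  -8.05]
rotvec tool /6deg 1 [29.82  0.1  -0.08]
rotvec tool /6deg -1 [-0.18  0.05  0.06]
```

Call:
send_rows(steps=[[[0.4,-3.0,-1.7,-0.2,0,0],[0.4,-3.0,-1.7,-0.1,0,0],[0.4,-3.0,-1.7,0,0,0],[0.4,-3.0,-1.7,0,0,0],[0,-2.2,-1.2,0,0,0],[0,0,0,0,0,0]]])

```text
time: 1.68
position: [0.5142, -0.1569, 0.1979]
tool_rot: [-0.704, 0.019, 0.709, 0.026]
ft_force: [0.4, -0.1, -0.4]
grip_width: 0.0005
```

```bash
python3 -c "
from h import *
tellgo([.513,-.1745,.135],[.084,.996])"
```

```text
t 1.68 pos [ 0.5142 -0.1569  0.1979] x [-0.007  0.011 -1.   ] y [-0.063 -0.998 -0.011] F [ 0.4 -0.1 -0.4] w 0.001
tool delta cm [ 6.27  1.84 -0.04]
rotvec tool /6deg 1 [-29.8   -0.16   0.11]
rotvec tool /6deg -1 [0.2  0.07 0.1 ]
```

Call:
send_rows(steps=[[[0,2.0,0,0.2,0,0],[2.0,0,0,0,0.05,0.1],[2.2,0,0,0,0,0],[2.0,0,0,0,0,0],[0,0,0,0,0,0],[0,0,0,0,0,0]]])

```text
time: 2.18
position: [0.5132, -0.1764, 0.1336]
tool_rot: [-0.706, 0.028, 0.707, 0.027]
ft_force: [-0.3, 0.1, 0.6]
grip_width: 0.0007
```

```bash
python3 -c "
from h import *
tellgo([.513,-.1745,.135],[.084,.996])
p,d=camera('top');cv2.imwrite('pics/t1.png',cv2.resize(p[140:285,205:365,::-1],None,fx=3.5,fy=3.5,interpolation=cv2.INTER_CUBIC))
p,d=camera('scene');cv2.imwrite('pics/s1.png',cv2.resize(p[100:310,150:370,::-1],None,fx=2.7,fy=2.7,interpolation=cv2.INTER_CUBIC))"
```

```text
t 2.18 pos [ 0.5132 -0.1764  0.1336] x [-0.002 -0.002 -1.   ] y [-0.078 -0.997  0.002] F [-0.3  0.1  0.6] w 0.001
tool delta cm [-0.14 -0.19  0.03]
rotvec tool /6deg 1 [-29.94   0.03   0.03]
rotvec tool /6deg -1 [ 0.06  0.02 -0.02]
```

View pics/s1.png

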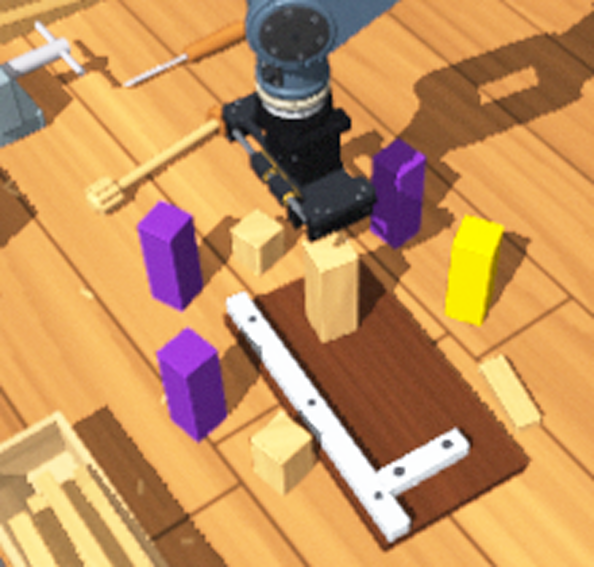

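The hand is just behind the blank (about (330,240) in this crop) and not yet touching it. I'll push gently.

Call:
send_rows(steps=[[[0,-1.0,0,0,0,0],[0,-0.8,0,0,0,0],[0,-0.6,0,0,0,0],[0,-0.6,0,0,0,0],[0,-0.6,0,0,0,0],[0,-0.6,0,0,0,0]]])

```text
time: 2.78
position: [0.5196, -0.1329, 0.139]
tool_rot: [0.709, -0.031, -0.704, -0.026]
ft_force: [-0.5, -0.3, -0.4]
grip_width: 0.0003
```

```bash
python3 -c "
from h import *
tellgo(None)
p,d=camera('scene');cv2.imwrite('pics/s2.png',cv2.resize(p[100:310,150:370,::-1],None,fx=2.7,fy=2.7,interpolation=cv2.INTER_CUBIC))"
```

```text
t 2.78 pos [ 0.5196 -0.1329  0.139 ] x [ 0.007 -0.007 -1.   ] y [-0.079 -0.997  0.007] F [-0.5 -0.3 -0.4] w 0.0
```

View pics/s2.png

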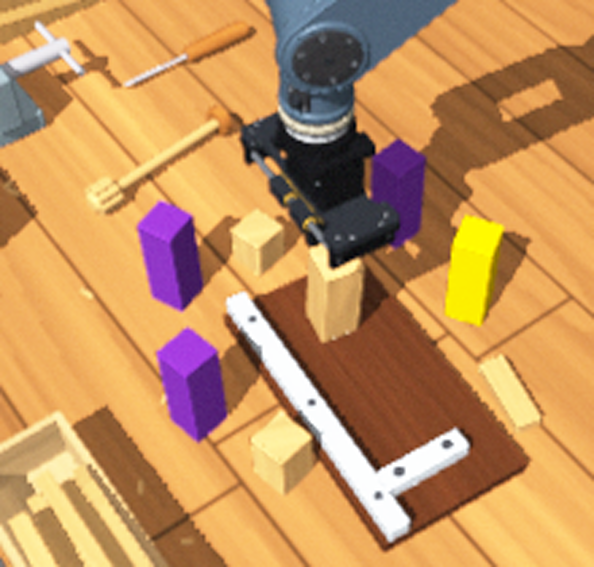

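Call:
send_rows(steps=[[[0.3,-0.6,0,0,0,0],[0.2,-0.6,0,0,0,0],[0.2,-0.6,0,0,0,0]]])

```text
time: 3.08
position: [0.5216, -0.1124, 0.132]
tool_rot: [0.71, -0.03, -0.703, -0.025]
ft_force: [-0.2, 0.1, 1.2]
grip_width: 0.0004
```

```bash
python3 -c "
from h import *
tellgo(None)
p,d=camera('scene');cv2.imwrite('pics/s3.png',cv2.resize(p[100:310,150:370,::-1],None,fx=2.7,fy=2.7,interpolation=cv2.INTER_CUBIC))"
```

```text
t 3.08 pos [ 0.5216 -0.1124  0.132 ] x [ 0.009 -0.007 -1.   ] y [-0.079 -0.997  0.006] F [-0.2  0.1  1.2] w 0.0
```

View pics/s3.png

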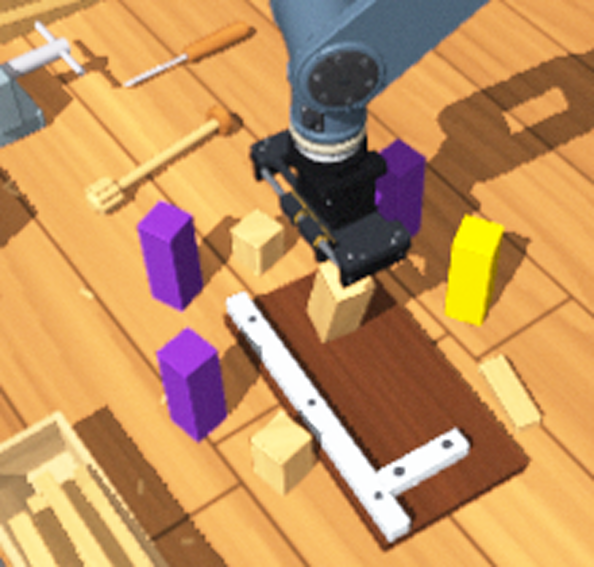

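The blank is tilting about its front foot edge at (325,340) and not sliding. Continuing.

Call:
send_rows(steps=[[[0.1,-0.6,0,0,0,0],[0.1,-0.6,0,0,0,0],[0.1,-0.6,0,0,0,0],[0,-0.5,0,0,0,0],[0,0,0,0,0,0],[0,0,0,0,0,0]]])

```text
time: 3.63
position: [0.5222, -0.0845, 0.1268]
tool_rot: [0.708, -0.029, -0.705, -0.026]
ft_force: [-0.3, 0.1, -1.1]
grip_width: 0.0004
```

```bash
python3 -c "
from h import *
tellgo(None)
p,d=camera('scene');cv2.imwrite('pics/s4.png',cv2.resize(p[100:310,150:370,::-1],None,fx=2.7,fy=2.7,interpolation=cv2.INTER_CUBIC))"
```

```text
t 3.63 pos [ 0.5222 -0.0845  0.1268] x [ 0.005 -0.005 -1.   ] y [-0.077 -0.997  0.004] F [-0.3  0.1 -1.1] w 0.0
```

View pics/s4.png

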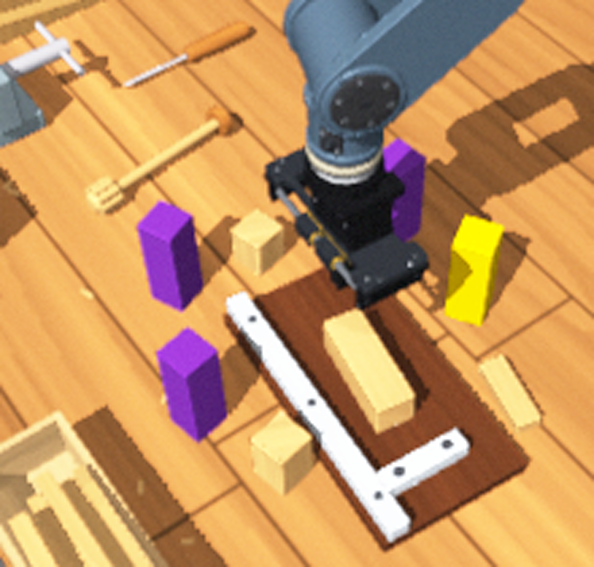

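The blank lies on its side with its top towards the stop (end face near (395,415)). I'll move the hand to the robot side, open the fingers and measure.

Call:
send_rows(steps=[[[0,0,3.0,0,0,0],[0,0,3.0,0,0,0],[0,0,2.5,0,0,0],[0,0,0,0,0,0]]], gripper=0)

```text
time: 4.02
position: [0.4372, -0.079, 0.1262]
tool_rot: [0.71, -0.029, -0.703, -0.025]
ft_force: [-1.7, 0.5, -0.7]
grip_width: 0.0196
```

```bash
cat >> h.py <<'E'
r=np.array([.535,-.0208]);a=np.radians(-4.8);ex=np.array([np.cos(a),np.sin(a)]);ey=np.array([-ex[1],ex[0]])
def w(x,y,z): return np.array([*(r+x*ex+y*ey),z])
def jig(p): return np.array([(p[:2]-r)@ex,(p[:2]-r)@ey])
def meas(n='top',tag=None):
    p,d=camera(n);P=cloud(n,d);Z=P[...,2]
    if tag:
        c=p[130:300,200:370] if n=='top' else p[100:310,150:370]
        cv2.imwrite(f'pics/{tag}.png',cv2.resize(c[...,::-1],None,fx=2.8,fy=2.8,interpolation=cv2.INTER_CUBIC))
    J=np.stack([(P[...,:2]-r)@ex,(P[...,:2]-r)@ey,Z],-1)
    m=((d>0)&(Z>.056)&(Z<.072)&(J[...,0]>-.09)&(J[...,0]<.066)&(abs(J[...,1])<.16)).astype(np.uint8)
    k,l,s,c=cv2.connectedComponentsWithStats(m)
    for i in range(1,k):
        if s[i,4]>60:
            X=J[l==i];q=cv2.minAreaRect((X[:,:2]*1000).astype(np.float32))
            print(n,"jig rect",np.round(q[0],1),np.round(q[1],1),round(q[2],1),"z",np.median(X[:,2]).round(4),"y",np.percentile(X[:,1],[1,99]).round(4),"x",np.percentile(X[:,0],[1,99]).round(4))
E
python3 -c "
from h import *
meas('top','t5');meas('scene','s5');tellgo(None);print(jig(get_obs()['position']))"
```

```text
top jig rect [-2.  -4.5] [129.8  45. ] 84.7 z 0.0649 y [-0.068   0.0589] x [-0.0271  0.0231]
scene jig rect [ 1.6 -2.6] [131.8  47.4] 84.3 z 0.0629 y [-0.0655  0.0625] x [-0.0223  0.0291]
t 4.12 pos [ 0.4431 -0.0811  0.1271] x [ 0.018 -0.01  -1.   ] y [-0.077 -0.997  0.008] F [1.  0.7 0.3] w 0.027
[-0.08655136 -0.06781123]
```

View pics/t5.png

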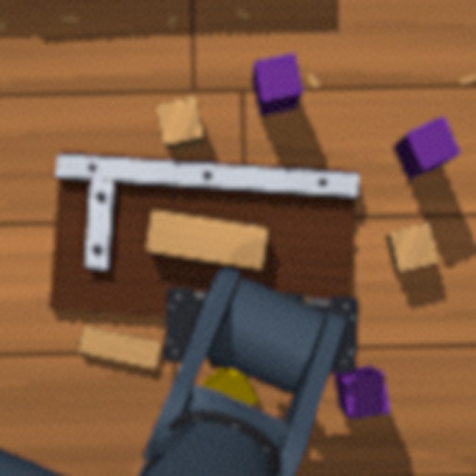

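View pics/s5.png

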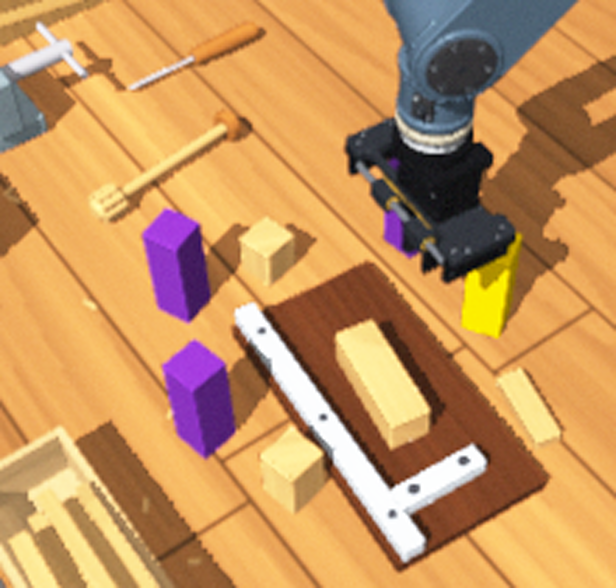

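```bash
python3 -c "
from h import *
tellgo(w(-.060,-.0045,.12),[.0837,.9965])"
```

```text
t 4.12 pos [ 0.4431 -0.0811  0.1271] x [ 0.018 -0.01  -1.   ] y [-0.077 -0.997  0.008] F [1.  0.7 0.3] w 0.027
tool delta cm [ 0.7  -6.32 -2.68]
rotvec tool /6deg 1 [-29.93   0.13  -0.27]
rotvec tool /6deg -1 [ 0.06 -0.17 -0.08]
```

Call:
send_rows(steps=[[[0,-2.0,-0.9,0.06,-0.17,-0.08],[0,-2.1,-0.9,0,0,0],[0,-2.1,-0.9,0,0,0],[0,0,0,0,0,0],[1.5,0,0,0,0,0],[0,0,0,0,0,0],[0,0,0,0,0,0]]])

```text
time: 4.7
position: [0.4902, -0.0246, 0.1144]
tool_rot: [0.713, -0.032, -0.7, -0.029]
ft_force: [0.5, -0.4, 0.1]
grip_width: 0.0737
```

```bash
python3 -c "
from h import *
tellgo(w(-.060,-.0045,.035),[.0837,.9965])"
```

```text
t 4.7 pos [ 0.4902 -0.0246  0.1144] x [ 0.019 -0.006 -1.   ] y [-0.086 -0.996  0.004] F [ 0.5 -0.4  0.1] w 0.074
tool delta cm [ 7.91 -0.34  1.72]
rotvec tool /6deg 1 [29.97 -0.07  0.3 ]
rotvec tool /6deg -1 [-0.02 -0.19 -0.04]
```

Call:
send_rows(steps=[[[0,-0.2,1.9,0,-0.2,0],[0,0,0,0,0,0],[2.5,0,0,0,0,0],[2.5,0,0,0,0,0],[1.8,0,0,0,0,0],[0,0,0,0,0,0]]])

```text
time: 5.2
position: [0.48, -0.0269, 0.0482]
tool_rot: [0.712, -0.035, -0.701, -0.029]
ft_force: [-0.3, -0.3, 0.4]
grip_width: 0.0869
```

```bash
python3 -c "
from h import *
tellgo(w(-.060,-.0045,.036),[.0837,.9965]);print(jig(get_obs()['position']))"
```

```text
t 5.2 pos [ 0.48   -0.0269  0.0482] x [ 0.015 -0.01  -1.   ] y [-0.09  -0.996  0.008] F [-0.3 -0.3  0.4] w 0.087
tool delta cm [ 1.2  -0.62  0.59]
rotvec tool /6deg 1 [29.94 -0.13  0.24]
rotvec tool /6deg -1 [-0.06 -0.15 -0.08]
[-0.05431204 -0.01067945]
```

Call:
send_rows(steps=[[[1.0,-0.6,0,0,-0.1,-0.05],[0,0,-0.8,0,0,0],[0,0,-0.8,0,0,0],[0,0,-0.8,0,0,0],[0,0,-0.8,0,0,0],[0,0,-0.8,0,0,0]]])

```text
time: 5.7
position: [0.5259, -0.0276, 0.0421]
tool_rot: [0.709, -0.034, -0.703, -0.031]
ft_force: [-0.8, -0.7, -0.9]
grip_width: 0.0867
```

```bash
python3 -c "
from h import *
tellgo(w(.0055,-.0045,.036),[.0837,.9965]);print(jig(get_obs()['position']));meas('top','t6');meas('scene','s6')"
```

```text
t 5.7 pos [ 0.5259 -0.0276  0.0421] x [ 0.008 -0.005 -1.   ] y [-0.092 -0.996  0.004] F [-0.8 -0.7 -0.9] w 0.087
tool delta cm [ 0.62 -0.32 -1.39]
rotvec tool /6deg 1 [29.92 -0.06  0.13]
rotvec tool /6deg -1 [-0.08 -0.08 -0.04]
[-0.0084778  -0.00750514]
scene jig rect [33.3 -1.8] [132.4  49.3] 86.5 z 0.0629 y [-0.0652  0.0623] x [0.0094 0.0548]
```

View pics/s6.png

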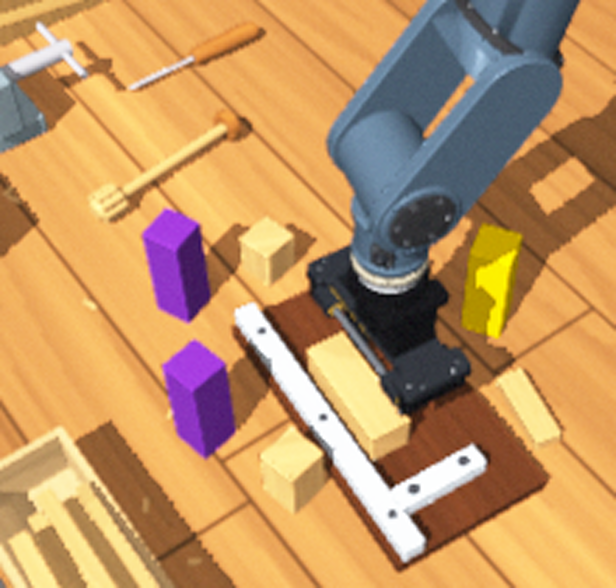

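The blank is moving squarely towards the fence, with about 8 mm left. I'll push in small steps and watch the force.

Call:
send_rows(steps=[[[0.3,0,-0.4,0,0,0],[0.1,0,-0.3,0,0,0],[0,0,-0.2,0,0,0],[0,0,-0.2,0,0,0]]])

```text
time: 6.13
position: [0.5369, -0.0285, 0.0386]
tool_rot: [0.709, -0.034, -0.704, -0.031]
ft_force: [-2.6, -0.1, 2.3]
grip_width: 0.0871
```

```bash
python3 -c "
from h import *
tellgo(w(.0055,-.0045,.036),[.0837,.9965]);print(jig(get_obs()['position']));meas('scene','s7')"
```

```text
t 6.13 pos [ 0.5369 -0.0285  0.0386] x [ 0.007 -0.005 -1.   ] y [-0.091 -0.996  0.004] F [-2.6 -0.1  2.3] w 0.087
tool delta cm [ 0.26 -0.3  -0.29]
rotvec tool /6deg 1 [29.93 -0.06  0.11]
rotvec tool /6deg -1 [-0.07 -0.07 -0.04]
[ 0.00252264 -0.00748165]
scene jig rect [39.8 -2.2] [131.  45.] 88.8 z 0.0631 y [-0.0657  0.0619] x [0.0181 0.0618]
```

Call:
send_rows(steps=[[[0,0,-0.25,0,0,0],[0,0,-0.2,0,0,0],[0,0,-0.2,0,0,0],[0,0,-0.2,0,0,0]]])

```text
time: 6.52
position: [0.5386, -0.0283, 0.0378]
tool_rot: [-0.703, 0.032, 0.709, 0.03]
ft_force: [-5.6, -1.3, 2.9]
grip_width: 0.0867
```

```bash
python3 -c "
from h import *
tellgo(w(.0055,-.0045,.036),[.0837,.9965]);print(jig(get_obs()['position']));meas('scene','s8')"
```

```text
t 6.52 pos [ 0.5386 -0.0283  0.0378] x [-0.009 -0.003 -1.   ] y [-0.088 -0.996  0.004] F [-5.6 -1.3  2.9] w 0.087
tool delta cm [ 0.18 -0.26 -0.13]
rotvec tool /6deg 1 [29.95 -0.05 -0.13]
rotvec tool /6deg -1 [-0.05  0.08 -0.03]
[ 0.00417761 -0.00713678]
scene jig rect [41.9 -1.6] [130.4  44.9] 89.4 z 0.063 y [-0.0649  0.0621] x [0.0208 0.0638]
```

The blank is seated along the fence: the force rose and motion stopped. I'll retreat, rise, close the fingers and go behind the foot.

Call:
send_rows(steps=[[[0,0,1.5,0,0,0],[0,0,2.5,0,0,0],[0,0,0,0,0,0],[-3.0,0,0,0,0,0],[-3.5,0,0,0,0,0],[-3.5,1.0,0,0,0,0],[0,3.0,0,0,0,0],[0,3.0,0,0,0,0]]], gripper=1)

```text
time: 7.23
position: [0.4997, -0.093, 0.1411]
tool_rot: [0.708, -0.031, -0.705, -0.028]
ft_force: [0.4, 0.6, 0.7]
grip_width: 0.0414
```

```bash
python3 -c "
from h import *
tellgo(w(.039,-.098,.12),[.0837,.9965]);meas('scene','s9')"
```

```text
t 7.23 pos [ 0.4997 -0.093   0.1411] x [ 0.003 -0.004 -1.   ] y [-0.083 -0.997  0.004] F [0.4 0.6 0.7] w 0.041
tool delta cm [ 2.14  2.3  -6.81]
rotvec tool /6deg 1 [-29.99   0.06  -0.06]
rotvec tool /6deg -1 [ 0.01 -0.04 -0.04]
scene jig rect [41.5 -1.9] [130.8  46.8] 89.7 z 0.063 y [-0.0652  0.0625] x [0.0191 0.0636]
```

Call:
send_rows(steps=[[[0,1.2,-2.3,0,0,0],[0,1.0,-2.3,0,0,0],[0,0,-2.0,0,0,0],[0,0,0,0,0,0],[0,0,0,0,0,0],[0,0,0,0,0,0]]])

```text
time: 7.78
position: [0.5736, -0.1336, 0.1449]
tool_rot: [0.714, -0.038, -0.698, -0.029]
ft_force: [-0.4, 0.3, 0.4]
grip_width: 0.0023
```

```bash
python3 -c "
from h import *
tellgo(w(.039,-.098,.045),[.0837,.9965]);print(jig(get_obs()['position']));meas('top','t10');meas('scene','s10')"
```

```text
t 7.78 pos [ 0.5736 -0.1336  0.1449] x [ 0.021 -0.014 -1.   ] y [-0.094 -0.995  0.012] F [-0.4  0.3  0.4] w 0.002
tool delta cm [ 9.96 -1.22  1.13]
rotvec tool /6deg 1 [29.9  -0.18  0.34]
rotvec tool /6deg -1 [-0.1  -0.22 -0.12]
[ 0.04792983 -0.10912338]
top jig rect [37.  15.1] [90.5 45.2] 89.9 z 0.0646 y [-0.02    0.0594] x [0.0148 0.0591]
scene jig rect [41.7 -1.8] [132.   45.5] 89.7 z 0.063 y [-0.0654  0.0622] x [0.0193 0.0637]
```

View pics/s10.png

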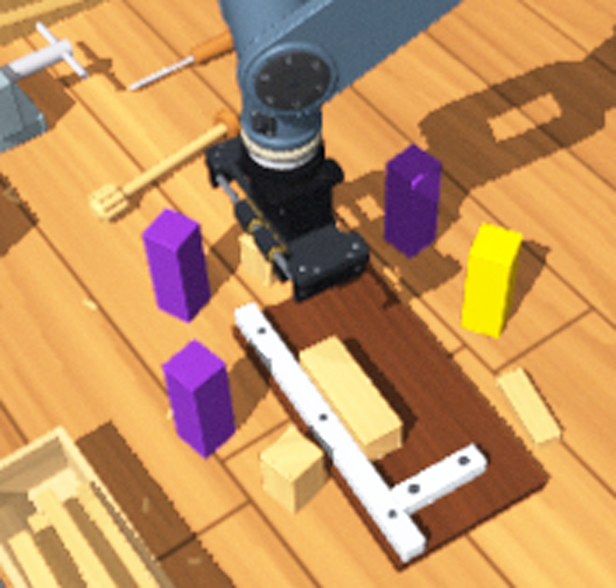

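Call:
send_rows(steps=[[[0,-1.0,1.0,-0.1,-0.2,-0.1],[0,0,0,0,0,0],[2.5,0,0,0,0,0],[2.5,0,0,0,0,0],[2.0,0,0,0,0,0],[0,0,0,0,0,0]]])

```text
time: 8.38
position: [0.5591, -0.1175, 0.0746]
tool_rot: [-0.706, 0.028, 0.707, 0.028]
ft_force: [-0.6, 0.4, -1.1]
grip_width: 0.0005
```

```bash
python3 -c "
from h import *
tellgo(w(.039,-.098,.045),[.0837,.9965]);print(jig(get_obs()['position']))"
```

```text
t 8.38 pos [ 0.5591 -0.1175  0.0746] x [-0.002  0.    -1.   ] y [-0.08  -0.997 -0.   ] F [-0.6  0.4 -1.1] w 0.0
tool delta cm [ 2.96  0.37 -0.69]
rotvec tool /6deg 1 [-29.96  -0.     0.04]
rotvec tool /6deg -1 [0.04 0.02 0.  ]
[ 0.032139   -0.09430625]
```

Call:
send_rows(steps=[[[0,0,-0.8,0,0,0],[1.5,0.2,0,0,0,0],[1.3,0,0,0,0,0],[0,0,0,0,0,0]]])

```text
time: 8.72
position: [0.5692, -0.1195, 0.0491]
tool_rot: [0.707, -0.028, -0.706, -0.028]
ft_force: [-0.7, -0.7, -0.1]
grip_width: 0.0006
```

```bash
python3 -c "
from h import *
tellgo(w(.039,-.098,.045),[.0837,.9965]);print(jig(get_obs()['position']));meas('scene','s11')"
```

```text
t 8.72 pos [ 0.5692 -0.1195  0.0491] x [ 0.001 -0.001 -1.   ] y [-0.078 -0.997  0.001] F [-0.7 -0.7 -0.1] w 0.001
tool delta cm [0.41 0.25 0.33]
rotvec tool /6deg 1 [-2.995e+01  1.000e-02 -1.000e-02]
rotvec tool /6deg -1 [ 0.05 -0.01 -0.01]
[ 0.04232401 -0.09549721]
scene jig rect [41.4 -1. ] [129.9  46.3] 89.4 z 0.0629 y [-0.0558  0.0631] x [0.0199 0.0637]
```

View pics/s11.png

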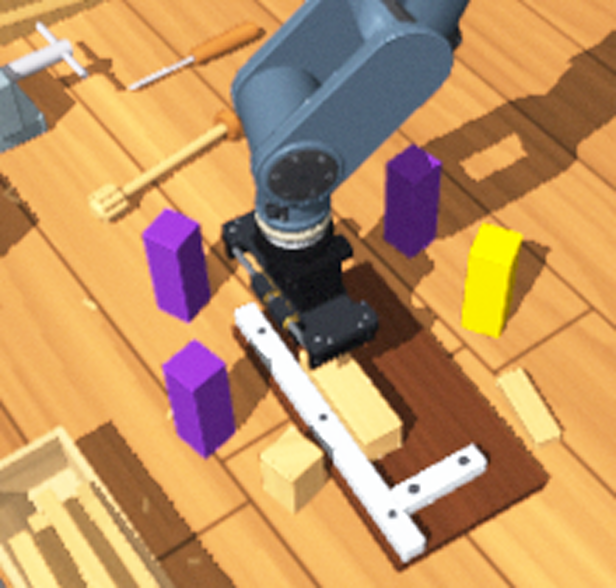

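Call:
send_rows(steps=[[[0.4,-0.6,0.2,0,0,0],[0.2,-0.7,0.1,0,0,0],[0,-0.8,0,0,0,0],[0,-0.8,0,0,0,0],[0,-0.8,0,0,0,0],[0,-0.8,0,0,0,0]]])

```text
time: 9.27
position: [0.5738, -0.0728, 0.0488]
tool_rot: [0.71, -0.03, -0.703, -0.026]
ft_force: [-0.1, -1.0, 0.0]
grip_width: -0.0
```

```bash
python3 -c "
from h import *
tellgo(w(.039,-.04,.045),[.0837,.9965]);print(jig(get_obs()['position']));meas('scene','s12');meas('top','t12')"
```

```text
t 9.27 pos [ 0.5738 -0.0728  0.0488] x [ 0.011 -0.005 -1.   ] y [-0.079 -0.997  0.005] F [-0.1 -1.   0. ] w -0.0
tool delta cm [ 0.37 -0.86  0.41]
rotvec tool /6deg 1 [-29.95   0.07  -0.16]
rotvec tool /6deg -1 [ 0.04 -0.11 -0.04]
[ 0.04306422 -0.048584  ]
scene jig rect [40.7 23. ] [ 46.5 140.5] 0.2 z 0.0629 y [-0.035   0.0922] x [0.0192 0.0635]
top jig rect [36.  72.7] [38.8 44.7] 88.7 z 0.0647 y [0.0538 0.0918] x [0.0138 0.0585]
```

View pics/s12.png

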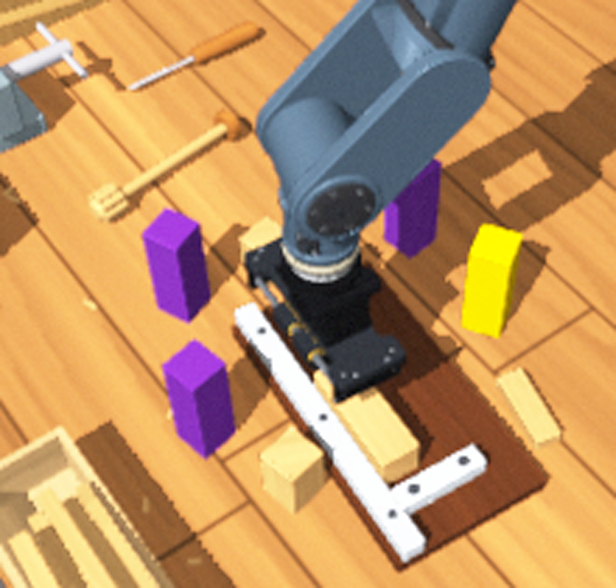

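Call:
send_rows(steps=[[[0.3,-0.6,0,0,-0.1,0],[0.1,-0.5,0,0,0,0],[0,-0.3,0,0,0,0],[0,-0.2,0,0,0,0]]])

```text
time: 9.7
position: [0.5757, -0.0573, 0.0453]
tool_rot: [0.707, -0.029, -0.707, -0.023]
ft_force: [-2.9, -12.1, 1.9]
grip_width: 0.0005
```

```bash
python3 -c "
from h import *
tellgo(None);print(jig(get_obs()['position']));meas('scene','s13');meas('top','t13')"
```

```text
t 9.7 pos [ 0.5757 -0.0573  0.0453] x [-0.    -0.009 -1.   ] y [-0.074 -0.997  0.009] F [ -2.9 -12.1   1.9] w 0.001
[ 0.04364834 -0.03299833]
scene jig rect [40.4 68.6] [46.8 80.4] 0.6 z 0.0633 y [0.0296 0.1083] x [0.0184 0.0633]
top jig rect [36.7 86.6] [44.  37.8] 2.9 z 0.0647 y [0.0688 0.1057] x [0.0143 0.058 ]
```

The 12 N reaction says it has reached the stop. I'll back off, rise clear and check.

Call:
send_rows(steps=[[[0,1.0,0,0,0,0],[0,1.5,0,0,0,0],[0,0,0,0,0,0],[-3.0,0,0,0,0,0],[-3.5,0,0,0,0,0],[-3.5,0,2.0,0,0,0],[0,0,3.5,0,0,0],[0,0,3.5,0,0,0]]])

```text
time: 10.47
position: [0.4896, -0.0763, 0.1464]
tool_rot: [0.709, -0.03, -0.704, -0.027]
ft_force: [-1.4, -0.5, -0.6]
grip_width: 0.0008
```

Call:
send_rows(steps=[[[0,0,2.5,0,0,0],[0,0,1.0,0,0,0],[0,0,0,0,0,0]]], gripper=0)

```text
time: 10.72
position: [0.4454, -0.0696, 0.1472]
tool_rot: [0.707, -0.03, -0.706, -0.029]
ft_force: [-0.1, -0.8, -0.8]
grip_width: 0.0136
```

```bash
python3 -c "
from h import *
tellgo(w(-.025,.041,.12),[.0837,.9965]);print(jig(get_obs()['position']));meas('scene','s14');meas('top','t14')"
```

```text
t 10.72 pos [ 0.4454 -0.0696  0.1472] x [ 0. -0. -1.] y [-0.083 -0.997  0.   ] F [-0.1 -0.8 -0.8] w 0.014
tool delta cm [ 2.71 -9.71 -6.02]
rotvec tool /6deg 1 [-3.e+01  1.e-02 -0.e+00]
rotvec tool /6deg -1 [ 0. -0. -0.]
[-0.08516829 -0.05610095]
scene jig rect [40.8 43.2] [ 46.5 130.4] 0.2 z 0.063 y [-0.0194  0.1073] x [0.0187 0.0637]
top jig rect [36.6 41.3] [ 45.4 129.9] 0.6 z 0.0651 y [-0.0227  0.1046] x [0.014  0.0586]
```

View pics/t14.png

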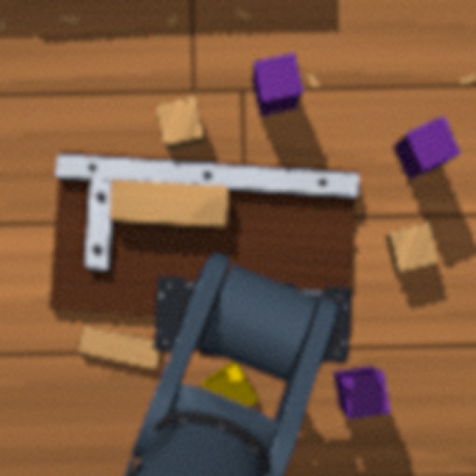

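View pics/s14.png

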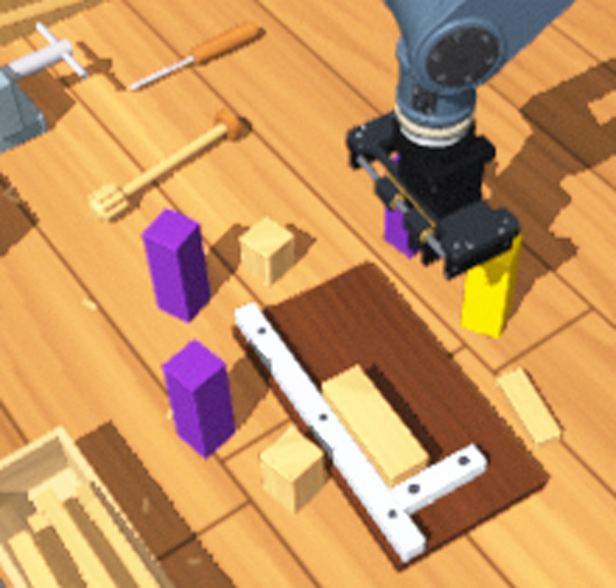

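The blank is in the corner, with its top end against the stop at (110,200) in the crop, and maybe 0.5–1 mm off the fence. I'll do one gentle side push to re-seat it.

Call:
send_rows(steps=[[[0,-2.5,-1.4,0,0,0],[0,-2.5,-1.4,0,0,0],[0,-2.2,-1.3,0,0,0],[0,0,0,0,0,0],[0,0,0,0,0,0],[0,0,0,0,0,0]]])

```text
time: 11.32
position: [0.5081, -0.0013, 0.1469]
tool_rot: [0.712, -0.031, -0.701, -0.03]
ft_force: [0.2, -0.5, 0.4]
grip_width: 0.0604
```

```bash
python3 -c "
from h import *
tellgo(w(-.025,.033,.04),[.0837,.9965]);print(jig(get_obs()['position']))"
```

```text
t 11.32 pos [ 0.5081 -0.0013  0.1469] x [ 0.015 -0.003 -1.   ] y [-0.087 -0.996  0.001] F [ 0.2 -0.5  0.4] w 0.06
tool delta cm [10.69 -1.6  -0.19]
rotvec tool /6deg 1 [ 2.997e+01 -2.000e-02  2.200e-01]
rotvec tool /6deg -1 [-0.03 -0.14 -0.01]
[-0.02847927  0.01715136]
```

Call:
send_rows(steps=[[[0,-1.5,0.3,0,-0.14,0],[0,0,0,0,0,0],[2.5,0,0,0,0,0],[2.5,0,0,0,0,0],[2.5,0,0,0,0,0],[2.0,0,0,0,0,0],[0,0,0,0,0,0]]])

```text
time: 11.9
position: [0.511, 0.0075, 0.0501]
tool_rot: [0.71, -0.034, -0.703, -0.031]
ft_force: [-0.4, -0.4, 0.5]
grip_width: 0.0864
```

```bash
python3 -c "
from h import *
tellgo(w(.0,.033,.04),[.0837,.9965]);print(jig(get_obs()['position']))"
```

```text
t 11.9 pos [0.511  0.0075 0.0501] x [ 0.009 -0.005 -1.   ] y [-0.091 -0.996  0.004] F [-0.4 -0.4  0.5] w 0.086
tool delta cm [ 1.03 -0.7  -2.61]
rotvec tool /6deg 1 [29.93 -0.06  0.14]
rotvec tool /6deg -1 [-0.07 -0.09 -0.04]
[-0.0262709   0.02621019]
```

Call:
send_rows(steps=[[[1.0,-0.6,-0.5,-0.07,-0.09,-0.04],[0,0,-0.8,0,0,0],[0,0,-0.8,0,0,0],[0,0,-0.5,0,0,0],[0,0,0,0,0,0]]])

```text
time: 12.32
position: [0.5403, 0.0072, 0.0419]
tool_rot: [0.707, -0.031, -0.706, -0.031]
ft_force: [0.4, -0.7, 0.8]
grip_width: 0.0871
```

```bash
python3 -c "
from h import *
tellgo(w(.004,.033,.04),[.0837,.9965]);print(jig(get_obs()['position']))"
```

```text
t 12.32 pos [0.5403 0.0072 0.0419] x [ 0.001 -0.001 -1.   ] y [-0.088 -0.996  0.001] F [ 0.4 -0.7  0.8] w 0.087
tool delta cm [ 0.19 -0.46 -0.11]
rotvec tool /6deg 1 [ 2.996e+01 -1.000e-02  2.000e-02]
rotvec tool /6deg -1 [-0.04 -0.01 -0.01]
[0.00288759 0.02835736]
```

Call:
send_rows(steps=[[[0,0,-0.2,0,0,0],[0,0,-0.2,0,0,0],[0,0,-0.2,0,0,0]]])

```text
time: 12.57
position: [0.5419, 0.0069, 0.0432]
tool_rot: [-0.704, 0.03, 0.709, 0.03]
ft_force: [-4.3, -0.4, 0.1]
grip_width: 0.087
```

```bash
python3 -c "
from h import *
tellgo(None);print(jig(get_obs()['position']));meas('scene','s15')"
```

```text
t 12.57 pos [0.5419 0.0069 0.0432] x [-0.008 -0.    -1.   ] y [-0.086 -0.996  0.001] F [-4.3 -0.4  0.1] w 0.087
[0.00460489 0.02815866]
scene jig rect [41.8 42.9] [132.5  46.2] 89.5 z 0.0633 y [-0.0207  0.1075] x [0.0201 0.0643]
```

It is seated again at the same reading as the first fence contact, with a reaction of about 4 N. Backing off.

Call:
send_rows(steps=[[[0,0,1.0,0,0,0],[0,0,2.5,0,0,0],[0,0,0,0,0,0],[-3.0,0,0,0,0,0],[-3.5,0,0,0,0,0],[-3.5,0,2.0,0,0,0],[0,2.0,2.5,0,0,0],[0,0,0,0,0,0]]])

```text
time: 13.28
position: [0.4684, -0.0072, 0.1482]
tool_rot: [0.711, -0.032, -0.702, -0.03]
ft_force: [-0.9, 0.5, -0.3]
grip_width: 0.0869
```

Call:
send_rows(steps=[[[0,2.0,2.0,0,0,0],[0,2.0,1.0,0,0,0],[0,0,0,0,0,0],[0,0,0,0,0,0]]])

```text
time: 13.62
position: [0.441, -0.047, 0.1516]
tool_rot: [0.717, -0.034, -0.695, -0.03]
ft_force: [-0.5, 1.3, 0.1]
grip_width: 0.0869
```

```bash
python3 - <<'E'
from h import *
tellgo(None);meas('scene','s16');meas('top','t16')
p0=np.load('pics/top0p.npy');d0=np.load('pics/top0d.npy');p,d=camera('top');P=cloud('top',d);Z=P[...,2]
J=np.stack([(P[...,:2]-r)@ex,(P[...,:2]-r)@ey],-1)
# edge of stop & fence beside blank, same picture
q=(abs(Z-.042)<.004)
s=J[q&(J[...,0]>-.035)&(J[...,0]<.01)&(J[...,1]>.08)&(J[...,1]<.15)];print("stop y",s[:,1].min(),s[:,1].max(), "centre",s[:,1].mean())
for n,x,y in(("a",.665,.003),("b",.52,-.256)):
    m=(Z>.045)&(Z<.08)&(np.hypot(P[...,0]-x,P[...,1]-y)<.045);print(n,P[m][:,:2].mean(0))
E
```

```text
t 13.62 pos [ 0.441  -0.047   0.1516] x [ 0.031 -0.008 -0.999] y [-0.09  -0.996  0.005] F [-0.5  1.3  0.1] w 0.087
scene jig rect [41.  42.5] [ 47.6 132.1] 0.0 z 0.0633 y [-0.0207  0.1073] x [0.0192 0.064 ]
top jig rect [37.  41.1] [ 45.1 130. ] 0.2 z 0.065 y [-0.0227  0.1043] x [0.0146 0.059 ]
stop y 0.10571685899222129 0.1299052284412143 centre 0.11718289931013712
a [0.66334512 0.00252677]
b [ 0.51990563 -0.25526358]
```

View pics/t16.png

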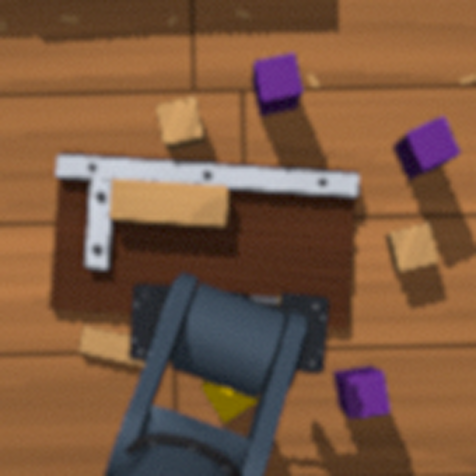

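View pics/s16.png

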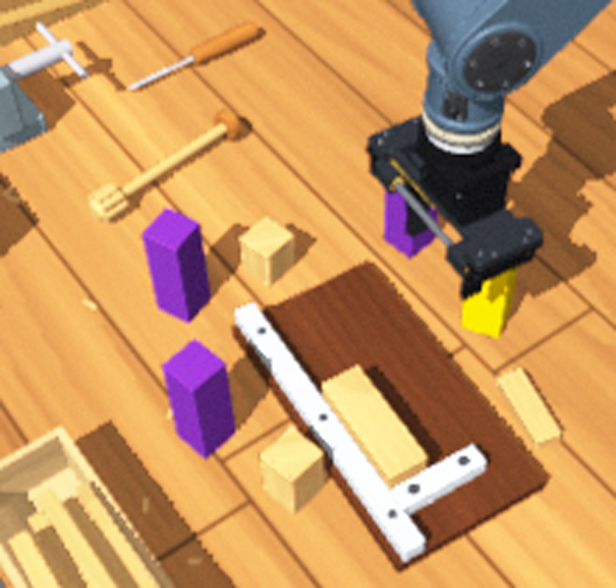

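The blank is snug against the fence and the stop, and the shorts haven't moved. I'll lift the hand further clear of the yellow decoy, then hand in.

Call:
send_rows(steps=[[[-3,0,0,0,0,0],[-3,0,0,0,0,0],[0,0,0,0,0,0],[0,0,0,0,0,0]]])

```text
time: 14.1
position: [0.4418, -0.0435, 0.2115]
tool_rot: [0.716, -0.031, -0.697, -0.028]
ft_force: [0.4, -0.4, -0.4]
grip_width: 0.0873
```

```bash
python3 -c "
from h import *
tellgo(None);meas('top','t17');meas('scene','s17')
print(hand_in())"
```

```text
t 14.1 pos [ 0.4418 -0.0435  0.2115] x [ 0.028 -0.005 -1.   ] y [-0.084 -0.996  0.003] F [ 0.4 -0.4 -0.4] w 0.087
top jig rect [36.7 40.9] [ 45.1 129.6] 0.1 z 0.0649 y [-0.0227  0.1044] x [0.0148 0.0589]
scene jig rect [41.7 44. ] [134.   46.2] 89.0 z 0.0631 y [-0.0213  0.1078] x [0.0193 0.064 ]
the job is handed in; nothing more can be done
None
```

I tipped the tall light blank over towards the end stop, pushed it flat against the fence, slid it along to the stop, and re-seated it with one gentle side push. I handed in at about 14.2 s with the hand about 0.2 m above the bench, clear of everything. No verdict was reported.

**Last checks:**
- **Fence:** from the top camera the blank's centre is at jig x ≈ 36.7–37.0 mm (allowed 33.5–39.5). It is within about 0.2° of parallel by that camera.
- **End stop:** its top end is at y ≈ 106 mm, with the stop face at about 105.5–106 mm.
- **Contact:** the push stalled against the stop at 12 N and against the fence at about 4–6 N.
- **Other things:** by camera the two short blanks had moved less than about 2 mm. The offcut, mallet, whisk, jar and chisel I judged only by eye, and not all of them were in the last pictures.

**Disagreement:** the scene camera reads about 4–5 mm more in x than the top camera and 1–3 mm more in y. It reads the fence and stop shifted by similar amounts, so both cameras show the blank snug. Its last angle reading was about 1° off parallel, still inside the limit.

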